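Walk the coin scanning stage to its index by the capsule's edge

ROBOT

A 6-joint arm with a two-finger parallel gripper is mounted at the origin on the work surface. World frame = base frame: x ahead of the robot, y to its left, z up, the work surface at z = 0. Lengths are in mm, angles in degrees, forces in N, time in s.
With the tool pointing down it reaches from about 325 to 850 mm from the base axis. Payload 4.4 kg.
Tool frame: the origin (TCP) lies between the finger pads; the fingertips stand 22 mm ahead of it and the grasp point (between the pads) lies 3 mm ahead of it (finger_overhang is the distance from the TCP to the fingertips, in mm); z points along the fingers, y is the line along which they close (so a half turn about z gives the same grasp; the last joint's range is limited). The gripper opens to 94 mm and grips with 3 to 60 N. Pads are 16 mm wide; open, the fingers measure 119 mm over their backs; the gripper's body (75 mm by 177 mm) begins 78 mm behind the grasp point.
Start: joints at [-85.457, 11.837, 88.321, -0, 79.842, -8.623], TCP at [130.962, -559.889, 227.447] pointing down, gripper open.
Joint ranges: [-156.59, 156.59], [-49.26, 127.26], [12.9, 141.05], [-63.56, 243.56], [4.71, 150.69], [-161.64, 161.64]. Speed limits (degrees/s): [159.86, 159.86, 180, 180, 180, 180].

INTERFACE

Orientations are given as [roll, pitch, yaw] about the fixed x, y, z axes, in that order (R = Rz(yaw) Ry(pitch) Rx(roll)).
In Python, from rig import move_to, move_l, goto_joints, set_gripper, wait, inverse_kinematics, observe, read_camera, Unreachable, close_job, finger_overhang gives the robot as it stands. The module is installed in compiled form; this text tells all that it offers. Calls block until the motion is done:
- move_to(position, orientation): joint-space move of the TCP to a pose.
- move_l(position, speed=150, attitude=None): straight line of the TCP; attitude=None keeps the orientation; speed is the mean speed in mm/s.
- goto_joints(angles): joint-space move.
- set_gripper(opening, strength=None): finger opening in mm; strength is the grip in N (None keeps the last); returns when the fingers have stopped.
- wait(seconds).
- inverse_kinematics(position, orientation): joint angles nearest the present ones, or None.
- observe(): the state.
- read_camera(name): name is "scene" or "top"; returns a dict with "frame" (400x640x3 uint8, red, green, blue), "z_map" (400x640 float32, mm along the optical axis (not along the pixel's ray), 0 where there is no reading), "vertical_fov" (degrees; the focal length in pixels is half the picture's height over the tangent of half this angle, whatever the lens; pixels are square), "cx", "cy" (the principal point, pixels), "k1" (the pictures are not rectified: a ray, as slopes to the right and down, at radius r is drawn at 1 + k1 r^2 times it, then the intrinsics apply), "R" (3x3) and "t" (3): a world point X has camera coordinates R X + t. Camera axes: x right, y down, z forward; pixel columns grow to the right and rows downward; lengths in mm; the calibration is good to about 2 mm. A picture is of the moment at which its call begins.
A pose or a line that the arm cannot do raises Unreachable and nothing moves.
- close_job(): hands the job in; it is judged then, once.
The state is a dict: "time_s": time; "joint_positions": joint angles; "qvel": joint speeds; "effort": joint torques, N m; "tcp_pos": TCP position; "orientation": TCP orientation; "force": force on the tool from outside, world axes, zero at the start; "ft_torque": the same for the moment, N m; "width": finger opening in mm; "finger_force": force on a finger pad.
Only numpy, scipy, OpenCV 4.12 (cv2) and the standard library are available. Lean on these libraries where they do the work, as an engineer would, in place of code of your own. Each camera call takes 0.05 s, during which the arm holds its last target. There are 200 camera calls.

TASK

Pick up the hand pusher and, with the side of its round foot against the robot-side edge of the big clear capsule (never on its face), press the sprung stage in, then walk it sideways until the capsule stands in line with the pointed index on the rear rail (not the flat knob) and keep it there, still pressed, for 5 seconds while the scanner reads. From the moment it is pressed in and all along the way keep the spring's push between 2 and 7 N, without letting off; touch the stage with the pusher only. Then back off gently so that the stage springs home in line with the index, stand the pusher upright on the desk, let go, and leave everything else alone.

Things in the scene. Friction and masses are not known exactly. Their poses are not given: they have to be found in the camera images.
- pusher: hand pusher standing upright on the desk, 110 mm tall, 0.1 kg: below, a round white nylon foot 30 mm in diameter and 58 mm high; above it a square dark wood grip 22 x 22 mm from 58 to 110 mm height. Origin: centre of the foot's underside; z up along the tool, x and y square to the grip's faces.
- stage: fixed grey scanning stage, a slab 270 mm (x) by 300 mm (y), top deck 30 mm above the desk, with a 24 mm wide rear rail along its +x edge, 52 mm high. Origin: centre of its underside on the desk; x points from the robot side to the rear rail, y along the rail, z up. It is turned by up to 0.25 rad.
- capsule_center (a point): centre of the big round clear acrylic capsule with a gold medal in it, lying flat: 100 mm in diameter, its upright edge from 42 to 68 mm above the desk, this point 55 mm above the desk. With carriage and slide at 0 it lies at x = -30 mm, y = 0 in the stage's frame.
- capsule: the big capsule itself, about 0.35 kg; origin on its axis, 38 mm above the desk. It spins freely about its upright axis, so the pusher rolls along its edge and pushes only along the line between the two centres (65 mm apart in contact): a push off the centre line drives the carriage away sideways, ever faster, and must be balanced all the time.
- slide (a joint): how far the sprung slide is pressed in, m, along the stage's +x: 0 home, stop at 0.080. Spring 100 N/m without preload (2 N at 0.020, 7 N at 0.070), damping 15 N s/m, slide 0.3 kg nominal plus the capsule.
- carriage (a joint): sideways position of the carriage that bears slide and capsule, m, along the stage's +y: stops at -0.115 and +0.115. No spring; viscous damping 40 N s/m, dry friction about 0.2 N, 1.2 kg nominal, plus slide and capsule.
- carriage_mark (a point): point on the rear end of the carriage's aluminium strip, moves sideways only, with the carriage; 35 mm above the desk, at x = 95 mm in the stage's frame.
- index: chrome index on the stage's rear rail: block 24 x 30 x 14 mm with a tall upright cone ending in a point, 65 mm tall in all, 65 to 95 mm left or right of the rail's middle. Origin: centre of its underside, on the rail's top; axes as the stage's. The capsule is in line when its centre has the index's y in the stage's frame.
- blank: flat round chrome knob, 24 mm in diameter, 18 mm high, on the rail's other half; not the index. Origin: centre of its underside.
- ducat: bystander: small ducat in a clear capsule, 44 mm in diameter, 10 mm high, loose on the desk. Origin: centre of its underside.
- loupe: bystander: black loupe, 42 mm in diameter, 36 mm high, loose. Origin: centre of its underside.
- gauge: bystander: flat chrome coin gauge 120 mm long (x), 60 mm wide over its jaws, up to 10 mm high, loose. Origin: on its underside, middle of the beam.
There are look-alikes about, which are no part of the job. Of the things shaped like the pusher, the white one is meant.

How it is judged:
By the outcome, as a careful person would: the job done as asked, in the order asked, and still so for the second after the job is handed in, with the robot touching nothing.
It also fails if it takes over 72 s, if anything falls off the work surface, if the arm or the gripper's body presses on something with over 40 N, if the wrist force passes 120 N, or if a joint passes its speed limit or range.

## Working session

There is one attempt and no reset: what is moved stays moved. The work goes in short steps, each a Python script; the robot and the scene stay as the last script left them, time stands still between calls to the robot, and variables do not carry over. Pictures are saved under pics/ and viewed, at most 10 in all, crops included, and the job is handed in when it is done.

```bash
mkdir -p pics; cat > h.py <<'E'
import numpy as np, cv2
from rig import *
def K(c):
    f=200/np.tan(np.radians(c["vertical_fov"])/2); return f
def ray(c,u,v):
    f=K(c); d=np.array([(u-c["cx"])/f,(v-c["cy"])/f]); s=d.copy()
    for _ in range(30): s=d/(1+c["k1"]*(s@s))
    R=np.array(c["R"]); t=np.array(c["t"])
    return -R.T@t, R.T@np.array([s[0],s[1],1.])
def onz(c,u,v,z):
    o,d=ray(c,u,v); return o+d*(z-o[2])/d[2]
def pt(c,u,v):
    o,d=ray(c,u,v); return o+d*float(c["z_map"][int(round(v)),int(round(u))])
def proj(c,X):
    x=np.array(c["R"])@np.array(X,float)+np.array(c["t"]); s=x[:2]/x[2]; s=s*(1+c["k1"]*(s@s)); f=K(c)
    return f*s[0]+c["cx"],f*s[1]+c["cy"]
def save(c,n): cv2.imwrite("pics/"+n,cv2.cvtColor(c["frame"],cv2.COLOR_RGB2BGR))
E
python3 - <<'E'
from h import *
import pickle
for n in("scene","top"):
    c=read_camera(n); save(c,n+"0.png"); pickle.dump(c,open(n+"0.pkl","wb")); print(n,c["vertical_fov"],c["cx"],c["cy"],c["k1"],-np.array(c["R"]).T@c["t"],np.array(c["R"]).round(3).tolist())
print(observe())
E
```

```text
scene 45.38470999364283 321.0729840242214 195.61629625072777 -0.013568202182954013 [1296.89561785  299.8006495   967.1348961 ] [[-0.371, 0.929, 0.013], [0.691, 0.285, -0.665], [-0.621, -0.238, -0.747]]
top 43.01545220053868 315.5784723885508 188.90833708620812 -0.13059334307912407 [ 259.49808298    2.56028913 1546.48319101] [[-0.017, -1.0, -0.024], [-0.981, 0.022, -0.194], [0.195, 0.021, -0.981]]
{'time_s': 0.1, 'joint_positions': array([-8.54565340e+01,  1.18786963e+01,  8.83954532e+01, -1.38143125e-03,
        7.98414404e+01, -8.62082841e+00]), 'qvel': array([ 0.05039885,  0.06218315, -0.23124715,  0.0336907 , -0.05968243,
        0.03849072]), 'effort': array([ 9.16467143e-04, -3.71864283e+01, -2.82294077e+01,  7.00524682e-02,
        3.11476307e-02, -6.47323031e-05]), 'tcp_pos': array([ 130.90144406, -559.20570137,  226.42312723]), 'orientation': array([-1.79885512e+02, -1.59823837e-02,  1.31645234e+01]), 'force': array([0.50036623, 0.15586205, 0.32789654]), 'ft_torque': array([0.024615  , 0.03531875, 0.01952037]), 'finger_force': 0.0, 'width': 94.05719661705803}
```

View pics/scene0.png

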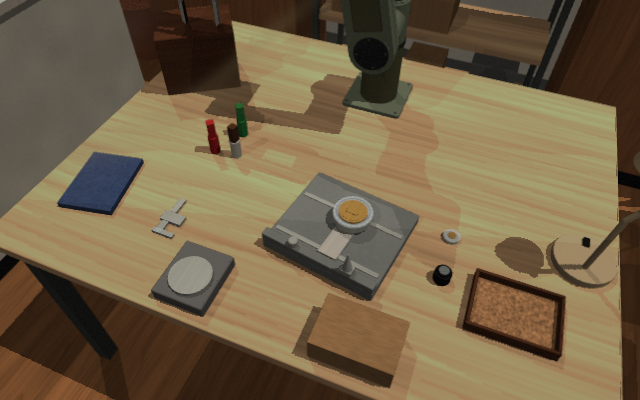

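View pics/top0.png

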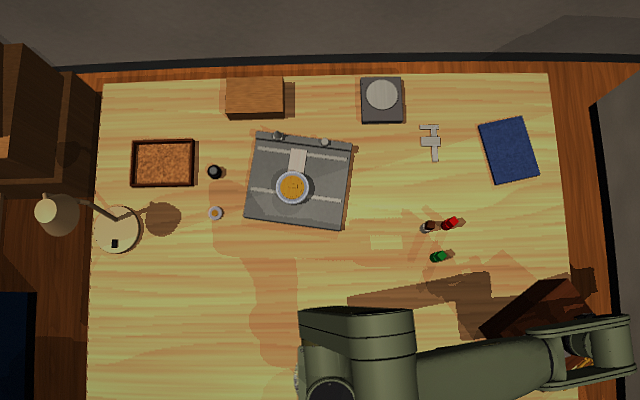

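Scene view: three pusher-shaped tools: red (213,138), white foot with dark grip (234,142), green (241,120). In the top view they are at (450,223), (428,227) and (438,257). The white-footed one fits the description. The pointed index is at scene (348,264) / top (279,135), and the flat knob at scene (292,241) / top (325,141). I'll confirm both in one enlarged crop.

```bash
python3 - <<'E'
from h import *
import pickle
c=pickle.load(open("scene0.pkl","rb")); t=pickle.load(open("top0.pkl","rb"))
def crop(c,x,y,w,h,s): 
    f=cv2.cvtColor(c["frame"],cv2.COLOR_RGB2BGR)[y:y+h,x:x+w]; f=np.clip(f.astype(float)*1.6,0,255).astype(np.uint8)
    return cv2.resize(f,None,fx=s,fy=s,interpolation=cv2.INTER_CUBIC)
a=crop(c,190,95,80,70,4.5); b=crop(c,255,170,170,126,2.5)
d=crop(t,405,205,80,70,4.5); e=crop(t,235,125,125,110,2.86)
im=np.zeros((640,800,3),np.uint8)
im[:315,:360]=a; im[:315,365:365+425]=b
im[318:633,:360]=d; im[318:318+e.shape[0],365:365+e.shape[1]]=e
cv2.imwrite("pics/crop.png",cv2.resize(im,(750,600)))
for u,v in [(234,130),(234,133),(235,148),(236,153)]: print("scene",u,v,pt(c,u,v).round(1))
for u,v in [(426,224),(428,227),(430,226),(432,225),(424,229)]: print("top",u,v,pt(t,u,v).round(1),t["frame"][v,u])
E
```

```text
scene 234 130 [ 447.  -284.9  104.3]
scene 234 133 [ 446.2 -287.    92.3]
scene 235 148 [ 449.9 -289.2   38.5]
scene 236 153 [ 452.2 -287.    21.9]
top 426 224 [ 259.5    2.6 1546.5] [13  2  0]
top 428 227 [ 427.5 -286.1  107.5] [41 18  7]
top 430 226 [ 429.8 -291.3  111.1] [75 33 15]
top 432 225 [ 432.5 -297.1  111.3] [75 36 16]
top 424 229 [ 426.9 -282.5   64.8] [81 68 55]
```

View pics/crop.png

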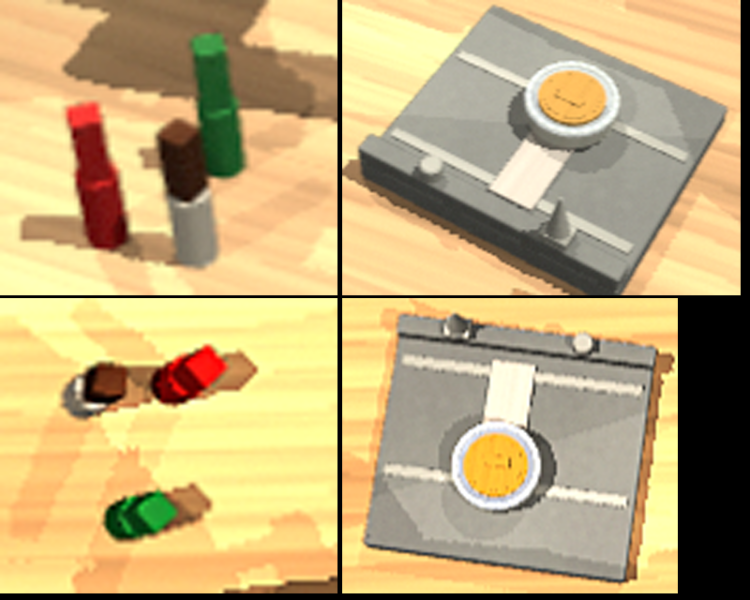

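The crop confirms it: the white-foot, dark-grip tool (crop 190,195) stands with a red and a green look-alike nearby. The pointed cone is the index at scene (348,264), and the flat disc is the blank. Next I'll measure.

```bash
cat >> h.py <<'E'
def cloud(c):
    v,u=np.mgrid[0:400,0:640]; f=K(c)
    s0=np.stack([(u-c["cx"])/f,(v-c["cy"])/f],-1); s=s0.copy()
    for _ in range(30): s=s0/(1+c["k1"]*(s**2).sum(-1,keepdims=True))
    z=c["z_map"][...,None].astype(float); X=np.concatenate([s*z,z],-1)-np.array(c["t"])
    P=X@np.array(c["R"]); P[c["z_map"]==0]=np.nan; return P
def hsv(c): return cv2.cvtColor(c["frame"],cv2.COLOR_RGB2HSV)
def gold(c,z=55):
    h=hsv(c); P=cloud(c)
    m=((h[...,0]>10)&(h[...,0]<30)&(h[...,1]>150)&(h[...,2]>90)&(P[...,2]>35)&(P[...,2]<75)).astype(np.uint8)
    m[:,:]=cv2.morphologyEx(m,cv2.MORPH_OPEN,np.ones((3,3)))
    n,l,st,ce=cv2.connectedComponentsWithStats(m); ok=[i for i in range(1,n) if 100<st[i,4]<2500]
    return [(st[i,4],ce[i].round(2),np.nanmedian(P[l==i],0).round(1)) for i in ok]
E
python3 - <<'E'
from h import *
import pickle
for n in("scene","top"):
    c=pickle.load(open(n+"0.pkl","rb")); P=cloud(c); h=hsv(c); x,y,z=P[...,0],P[...,1],P[...,2]
    print("==",n,gold(c))
    st=(x>380)&(x<850)&(y>-250)&(y<250)&(h[...,1]<70)
    for lo,hi in((26,34),(48,56)):
        m=st&(z>lo)&(z<hi); m=cv2.morphologyEx(m.astype(np.uint8),cv2.MORPH_OPEN,np.ones((3,3)))
        _,l,s,_=cv2.connectedComponentsWithStats(m); m=l==1+np.argmax(s[1:,4])
        q=P[m][:,:2].astype(np.float32); print(lo,m.sum(),np.median(P[m][:,2]),cv2.minAreaRect(q))
    m=st&(z>58)&(x>600); 
    k,l,s,ce=cv2.connectedComponentsWithStats(m.astype(np.uint8))
    for i in range(1,k):
        if s[i,4]>3: q=P[l==i]; print("tall",s[i,4],ce[i].round(1),q.mean(0).round(1),q.max(0).round(1),q.min(0).round(1))
    m=(x>340)&(x<520)&(y<-200)&(y>-420)&(z>12)&(z<125)
    k,l,s,ce=cv2.connectedComponentsWithStats(m.astype(np.uint8))
    for i in range(1,k):
        if s[i,4]>20:
            q=P[l==i]; print("pushers",s[i,4],ce[i].round(1),q.max(0).round(1),q.min(0).round(1))
            for lo,hi in((15,50),(62,104),(106,114)):
                for nm,cm in(("red",(h[...,1]>200)&((h[...,0]<4)|(h[...,0]>175))),("green",(h[...,0]>45)&(h[...,0]<85)&(h[...,1]>120)),("white",(h[...,1]<110)),("wood",(h[...,0]>=4)&(h[...,0]<20)&(h[...,1]>=110))):
                    w=(l==i)&cm&(z>lo)&(z<hi)
                    if w.sum()>4: print(lo,nm,w.sum(),P[w].mean(0).round(1),P[w].min(0).round(1),P[w].max(0).round(1))
E
```

```text
== scene [(np.int32(478), array([352.45, 211.56]), array([567.8, 103.7,  65.9]))]
26 6106 29.355387794932454 ((574.7860717773438, 91.98130798339844), (299.7823181152344, 233.95602416992188), 80.90885162353516)
48 406 51.12444789840666 ((713.0574951171875, 68.37019348144531), (122.67098236083984, 24.568683624267578), 81.0709228515625)
tall 105 [347.4 224.2] [607.2 104.8  64. ] [614.  137.3  70.3] [600.3  73.4  58.2]
tall 89 [292.7 241. ] [704.6   4.9  67.1] [714.9  15.5  72.3] [690.8  -7.7  58.4]
tall 184 [347.2 266.7] [730.1 147.6  77.7] [740.1 161.4 114.7] [715.1 130.3  58. ]
pushers 592 [237.4 129.8] [ 456.6 -278.2  114.1] [ 340.7 -337.8   12.4]
15 green 78 [ 359.  -315.8   33.1] [ 347.8 -330.6   16. ] [ 366.5 -305.7   49.9]
15 white 102 [ 442.8 -290.3   32.1] [ 341.4 -331.1   15. ] [ 456.6 -278.2   49.5]
62 green 83 [ 358.3 -315.6   83. ] [ 347.7 -329.5   62.4] [ 428.3 -284.1  103.8]
62 white 7 [ 374.6 -301.1   80.7] [ 347.1 -309.7   63.1] [ 441.6 -283.8   94.3]
62 wood 108 [ 444.7 -291.9   83.3] [ 432.7 -306.8   62.2] [ 452.1 -279.9  103. ]
106 green 29 [ 350.7 -321.3  108.8] [ 3
[... 1805 characters left out ...]
429.4 -283.6   31.3] [ 421.6 -296.    15.9] [ 443.  -278.2   49.1]
62 red 9 [ 433.2 -284.5   87.1] [ 426.4 -290.9   67.3] [ 443.8 -280.8  103.2]
62 white 8 [ 428.2 -289.5   71.1] [ 424.  -298.9   64.8] [ 435.1 -281.9   85.6]
62 wood 13 [ 431.8 -287.1   86.9] [ 424.7 -303.2   66.7] [ 445.5 -281.5  101.9]
106 wood 49 [ 436.3 -293.8  109.8] [ 426.7 -304.1  106.1] [ 447.2 -282.6  114. ]
pushers 99 [438.3 254.9] [ 360.3 -305.1  113.6] [ 340.3 -335.9   13.7]
15 green 14 [ 349.2 -307.7   35.9] [ 340.3 -316.2   22.2] [ 360.3 -305.1   47.8]
62 green 18 [ 348.5 -310.6   83.7] [ 340.5 -320.2   62.8] [ 359.3 -305.3   98.8]
106 green 42 [ 347.8 -319.8  109.4] [ 341.  -332.2  106.6] [ 358.1 -307.3  113.6]
```

```bash
cat >> h.py <<'E'
def strip_mask(c,h=None):
    P=cloud(c); h=hsv(c)
    return P,h
E
python3 - <<'E'
from h import *
import pickle
C={n:pickle.load(open(n+"0.pkl","rb")) for n in("scene","top")}
tip={}
for n,c in C.items():
    P=cloud(c); h=hsv(c); x,y,z=[P[...,i] for i in range(3)]
    m=(x>690)&(x<760)&(y>115)&(y<175)&(z>68); vv,uu=np.where(m)
    for r in sorted(set(vv)):
        q=uu[vv==r]; print(n,r,q.min(),q.max(),P[r,q,2].max().round(0),end=" | ")
    print()
    # deck robot-side edge and side edges via cloud
    yaw=np.radians(-9.1); ex=np.array([np.cos(yaw),np.sin(yaw)]); ey=np.array([-ex[1],ex[0]])
    a=x*ex[0]+y*ex[1]; b=x*ey[0]+y*ey[1]
    O=np.array([592.6,89.1]); a-=O@ex; b-=O@ey
    d=(abs(z-29.5)<4)&(abs(a)<160)&(abs(b)<170)
    def edge(val,par,sel,fn):
        pts=[]
        for k in np.arange(-100 if par is b else -90,(101 if par is b else 60),10):
            s=sel&(abs(par-k)<5)
            if s.sum()>5: pts.append((k,fn(val[s])))
        pts=np.array(pts); p=np.polyfit(pts[:,0],pts[:,1],1); r=pts[:,1]-np.polyval(p,pts[:,0]); g=abs(r)<2*r.std()+.1
        return np.polyfit(pts[g,0],pts[g,1],1), r.std()
    print(n,"front",edge(a,b,d,np.min),"right",edge(b,a,d,np.min),"left",edge(b,a,d,np.max))
    r=(abs(z-51.5)<2.5)&(abs(b)<150)&(a>100)&(a<150)
    print("rail",r.sum(),edge(a,b,r,np.min),edge(a,b,r,np.max))
    # strip: whitish inside a in 20..110
    i=(a>30)&(a<105)&(abs(b)<100)&(z<45)&(z>25)
    V=h[...,2].astype(int); print("V pct",np.percentile(V[i],[20,50,80,95]))
    for k in range(40,100,8):
        s=i&(abs(a-k)<4); t=s&(V>np.percentile(V[i],50)+35)
        if t.sum()>2: print(k,t.sum(),b[t].min().round(1),b[t].max().round(1),((b[t].min()+b[t].max())/2).round(1),np.median(z[t]).round(1),end=" / ")
    print()
g=[gold(c)[-1][1] for c in C.values()]
A=[];B=[]
for c,p in zip(C.values(),g):
    for zz in(55,60,63,66): print("gold",zz,onz(c,*p,zz).round(1))
    # wood top minAreaRect
for n,c in C.items():
    P=cloud(c);h=hsv(c);m=(abs(P[...,2]-110)<6)&(P[...,0]>415)&(P[...,0]<465)&(P[...,1]>-320)&(P[...,1]<-270)
    print(n,"gripTop",m.sum(),cv2.minAreaRect(P[m][:,:2].astype(np.float32)),np.mean(P[m],0))
E
```

```text
scene 254 348 348 115.0 | scene 255 348 349 115.0 | scene 256 347 349 114.0 | scene 257 347 349 114.0 | scene 258 346 349 108.0 | scene 259 346 350 106.0 | scene 260 345 350 103.0 | scene 261 345 350 100.0 | scene 262 344 350 96.0 | scene 263 344 351 94.0 | scene 264 343 351 93.0 | scene 265 343 351 88.0 | scene 266 343 351 85.0 | scene 267 342 352 82.0 | scene 268 343 351 79.0 | scene 269 343 351 77.0 | scene 270 344 350 74.0 | scene 271 347 350 71.0 | 
scene front (array([ 2.42284584e-03, -1.35257819e+02]), np.float64(1.0526566178934225)) right (array([-9.97875221e-03, -1.48641493e+02]), np.float64(0.9377637284799244)) left (array([5.31239960e-03, 1.49375181e+02]), np.float64(0.4621580790965715))
rail 778 (array([4.73580352e-03, 1.11017841e+02]), np.float64(2.288581331323716)) (array([1.99897720e-03, 1.33919897e+02]), np.float64(0.8093834522451844))
V pct [100. 103. 160. 163.]
40 54 -14.8 33.9 9.6 34.0 / 48 52 -15.4 32.5 8.6 34.1 / 56 51 -14.2 31.5 8.7 34.4 / 64 59 -14.7 32.7 9.0 34.1 / 72 55 -14.7 33.6 9.4 34.0 / 80 131 -99.6 84.4 -7.6 32.7 / 88 118 -99.5 97.3 -1.1 32.7 / 96 25 -1
[... 775 characters left out ...]
4 / 64 38 -13.8 33.1 9.7 35.3 / 72 38 -12.9 34.2 10.6 34.9 / 80 119 -98.5 99.5 0.5 32.8 / 88 78 -98.1 96.4 -0.8 32.9 / 96 16 -12.6 34.8 11.1 34.6 / 
gold 55 [558.1 101.3  55. ]
gold 60 [562.1 102.3  60. ]
gold 63 [564.5 103.   63. ]
gold 66 [567.  103.6  66. ]
gold 55 [563.4 105.4  55. ]
gold 60 [562.4 105.1  60. ]
gold 63 [561.8 104.9  63. ]
gold 66 [561.2 104.7  66. ]
scene gripTop 55 ((439.5048522949219, -294.4364013671875), (25.348825454711914, 24.852378845214844), 2.058773994445801) [ 439.45252752 -293.93853675  108.19893588]
top gripTop 58 ((436.20611572265625, -293.99127197265625), (22.653112411499023, 21.347251892089844), 77.24549102783203) [ 435.72660146 -293.70568448  109.50414171]
```

```bash
cat >> h.py <<'E'
YAW=np.radians(-9.15); ex=np.array([np.cos(YAW),np.sin(YAW)]); ey=np.array([-ex[1],ex[0]])
O=np.array([592.6,89.1])+0.4*ey
def ab(X): r=np.asarray(X)[:2]-O; return np.array([r@ex,r@ey])
def world(a,b): return O+a*ex+b*ey
E
python3 - <<'E'
from h import *
import pickle
C={n:pickle.load(open(n+"0.pkl","rb")) for n in("scene","top")}
for n,ps in(("scene",[(348.2,253.5),(348.2,254.5)]),("top",[(276,129.5),(276.3,130)])):
    for p in ps: print(n,"index",ab(onz(C[n],*p,117)).round(1))
    print("gold",ab(onz(C[n],*gold(C[n])[-1][1],62)).round(1))
    P=cloud(C[n]); x,y,z=[P[...,i] for i in range(3)]
    for (xc,yc,hh) in((703,5,70),):
        m=(np.hypot(x-xc,y-yc)<22)&(abs(z-70)<3); print("blank",m.sum(),ab(P[m].mean(0)).round(1))
    m=(np.hypot(x-727,y-147)<30)&(abs(z-66)<2.5); print("block top",m.sum(),ab(P[m].mean(0)), [ab(q) for q in (P[m].min(0),P[m].max(0))])
try:
    set_gripper(50); print(observe()["time_s"])
    move_to([438,-294,180],[180,0,90]); print(observe()["time_s"],observe()["tcp_pos"],observe()["joint_positions"].round(1))
    move_l([438,-294,83],120); o=observe(); print(o["time_s"],o["tcp_pos"],o["force"])
    set_gripper(18,60); o=observe(); print(o["time_s"],o["width"],o["finger_force"],o["force"],o["tcp_pos"])
except Unreachable as e: print("unreach",e)
c=read_camera("scene"); save(c,"grasp.png")
E
```

```text
scene index [119.5  75.5]
scene index [121.7  76.8]
gold [-30.7   8.5]
blank 52 [122.  -67.2]
block top 43 [125.95756058  79.93489104] [array([114.08075809,  61.49383219]), array([133.27960821,  93.79518139])]
top index [121.7  77.3]
top index [120.2  76.2]
gold [-32.7  10.4]
blank 34 [120.4 -65.8]
block top 27 [115.43305415  74.83806269] [array([109.50711659,  58.77566312]), array([128.69550504,  93.05890132])]
0.925
2.4417 [ 437.75937078 -295.01729128  180.27140814] [-43.4   8.7  97.9  -0.   73.4 -43.3]
3.4 [ 438.50595989 -294.64641315   83.72841501] [-0.55974707  0.02714161  0.0618224 ]
3.9417 23.450440337043062 57.36863577738404 [ 0.6810901  -0.32636951  2.81293938] [ 438.18840138 -294.19317366   83.4278974 ]
```

View pics/grasp.png

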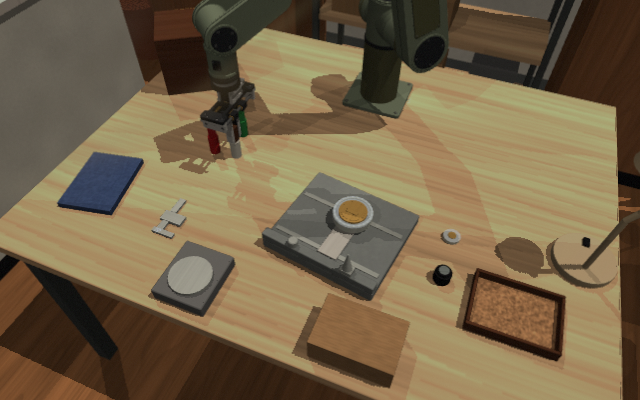

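The pusher is held: width is 23.4 mm and the white foot is visible between the fingers at (235,150). Next I'll lift it and bring it in front of the capsule.

```bash
cat >> h.py <<'E'
ZP=129.5; ATT=[180,0,81]
def cap(c):
    "capsule centre (a,b) from gold medal, area"
    h=hsv(c); P=cloud(c); ABx=(P[...,:2]-O)
    a=ABx@ex; b=ABx@ey
    m=((h[...,0]>8)&(h[...,0]<32)&(h[...,1]>120)&(h[...,2]>50)&(P[...,2]>40)&(P[...,2]<80)&(abs(a)<110)&(abs(b)<140)).astype(np.uint8)
    m=cv2.morphologyEx(m,cv2.MORPH_OPEN,np.ones((3,3)))
    n,l,st,ce=cv2.connectedComponentsWithStats(m); i=1+np.argmax(st[1:,4])
    cs,_=cv2.findContours((l==i).astype(np.uint8),cv2.RETR_EXTERNAL,cv2.CHAIN_APPROX_NONE)
    hull=cv2.convexHull(cs[0]); M=cv2.moments(hull)
    return ab(onz(c,M["m10"]/M["m00"],M["m01"]/M["m00"],62)), st[i,4], M["m00"]
def tcp_ab(o=None): o=o or observe(); return ab(o["tcp_pos"])
E
python3 - <<'E'
from h import *
move_l([438,-294,190],150); o=observe(); print(o["time_s"],o["width"],o["force"])
p=world(-125,9); move_to([*p,190],ATT); o=observe(); print(o["time_s"],o["tcp_pos"],tcp_ab(o),o["orientation"])
move_l([*p,ZP],120); o=observe(); print(o["time_s"],o["tcp_pos"],o["force"])
p=world(-102,9); t=observe()["time_s"]; move_l([*p,ZP],40); print("23mm@40",observe()["time_s"]-t)
t=observe()["time_s"]; move_l([*world(-101,9),ZP],10); o=observe();print("1mm@10",o["time_s"]-t)
t=o["time_s"]; F=[]
for _ in range(4): wait(.1);F.append(observe()["force"])
print(observe()["time_s"]-t,np.round(F,2).tolist(), o["tcp_pos"],tcp_ab(o),o["width"],o["orientation"])
c=read_camera("scene"); save(c,"app.png"); print(cap(c),gold(c))
f=cv2.cvtColor(c["frame"],cv2.COLOR_RGB2BGR)[130:300,240:440]; cv2.imwrite("pics/appc.png",cv2.resize(np.clip(f*1.5,0,255).astype(np.uint8),None,fx=3.5,fy=3.5,interpolation=cv2.INTER_CUBIC))
P=cloud(c);h=hsv(c);A=(P[...,:2]-O)@ex;B=(P[...,:2]-O)@ey
for lo in(70,78,86,94): 
    m=(P[...,2]>lo)&(P[...,2]<lo+8)&(A>-125)&(A<-75)&(abs(B-9)<40); print(lo,m.sum(),A[m].min(),A[m].max(),B[m].min(),B[m].max())
E
```

```text
4.8583 23.423235571200422 [-0.36706884 -0.54406355 -0.80681199]
6.3833 [470.93164619 117.50992205 189.84371645] [-124.63791106    8.30075383] [-1.79997715e+02  2.69633438e-02  8.09494376e+01]
7.0333 [471.21926243 117.93325377 129.82341655] [ 0.57490166 -1.25483108 -1.4756986 ]
23mm@40 0.7250000000000005
1mm@10 0.25
0.40000000000000036 [[-0.63, 0.35, -1.24], [-0.2, 0.2, -0.49], [-0.56, -0.5, -0.93], [0.63, 0.37, -0.93]] [494.26195932 114.48151349 129.47451941] [-101.12288997    9.02085963] 23.60030010628139 [-1.79994348e+02 -2.08957996e-04  8.10043278e+01]
(array([-31.69122336,   8.22146165]), np.int32(506), 484.5) [(np.int32(482), array([352.44, 211.54]), array([567.9, 103.5,  66. ]))]
70 28 -104.27772928147404 -85.07211694287851 -5.402504742186228 22.54733446908017
78 23 -103.113132197447 -84.90645903707039 -5.548050321192457 21.302862327549363
86 26 -101.03016501078484 -85.33350058647001 -1.2038437272013098 21.125914871401438
94 26 -104.13848081314912 -86.69676620376345 -1.7361107007172532 22.41253017910166
```

View pics/appc.png

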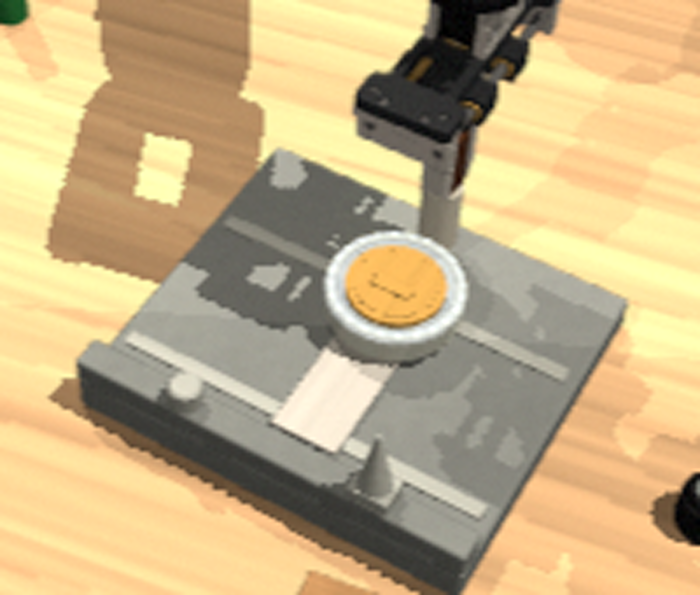

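```bash
cat > st.py <<'E'
from h import *
def look():
    c=read_camera("scene"); q,n,_=cap(c); o=observe(); p=tcp_ab(o); f=o["force"][:2]
    print(f't={o["time_s"]:.2f} s={q[0]+31.7:.1f} c={q[1]:.1f} p=({p[0]:.1f},{p[1]:.1f}) e={q[1]-p[1]:.1f} F=({f@ex:.1f},{f@ey:.1f}) n={n} d={np.hypot(*(q-p)):.1f}')
    return o["time_s"],q,p
E
python3 - <<'E'
from st import *
for a in(-92,-84,-76): 
    move_l([*world(a,8.8),ZP],20); t,q,p=look()
b=8.8+.7*(q[1]-8.3)
for a in(-68,-60): move_l([*world(a,b),ZP],20); look()
E
```

```text
t=9.11 s=4.8 c=8.4 p=(-92.0,8.8) e=-0.4 F=(-0.2,0.3) n=511 d=65.1
t=9.71 s=13.0 c=8.7 p=(-84.1,8.8) e=-0.0 F=(-0.8,-0.6) n=516 d=65.4
t=10.31 s=21.0 c=8.4 p=(-76.1,8.8) e=-0.4 F=(-2.7,0.4) n=524 d=65.3
t=10.91 s=28.7 c=8.7 p=(-68.0,8.8) e=-0.1 F=(-3.1,-1.5) n=527 d=65.0
t=11.51 s=36.3 c=8.3 p=(-60.1,8.8) e=-0.5 F=(-3.1,-0.3) n=531 d=64.7
```

```bash
cat >> st.py <<'E'
def walk(target,tmax,vmax=11,S=4.3,fric=.2,tol=.8):
    t0=None; last=None; calm=0
    while True:
        t,q,p=look()
        if t0 is None: t0=t
        v=0 if last is None else (q[1]-last[1])/(t-last[0]); last=(t,q[1])
        rem=target-q[1]-v*.3
        vd=np.clip(.8*rem,-vmax,vmax); F=.1*(q[0]+31.7)
        e=0 if abs(rem)<tol else 65*(.04*vd+fric*np.sign(rem))/F
        e=np.clip(e,-16,16)
        if t-t0>tmax or (calm>=2): return
        calm=calm+1 if abs(rem)<tol and abs(v)<1.5 else 0
        yp=q[1]+v*.3-e; yp=p[1]+np.clip(yp-p[1],-8,8)
        move_l([*world(S-np.sqrt(65**2-e*e),yp),ZP],max(5,np.hypot(yp-p[1],.3)/.22))
E
python3 - <<'E'
from st import *
walk(70,14)
E
```

```text
t=11.56 s=36.3 c=8.3 p=(-60.1,8.8) e=-0.5 F=(-4.0,0.1) n=527 d=64.7
t=11.97 s=35.7 c=10.7 p=(-59.8,0.5) e=10.2 F=(-3.8,-0.6) n=538 d=64.6
t=12.28 s=34.9 c=14.3 p=(-59.7,0.7) e=13.6 F=(-3.7,-1.0) n=539 d=64.3
t=12.69 s=34.3 c=21.3 p=(-59.6,6.2) e=15.0 F=(-3.1,-0.9) n=537 d=64.0
t=13.12 s=35.1 c=28.7 p=(-59.6,14.2) e=14.4 F=(-2.9,-1.0) n=548 d=64.6
t=13.54 s=35.1 c=35.9 p=(-59.6,22.2) e=13.8 F=(-3.6,-0.8) n=545 d=64.5
t=13.97 s=34.8 c=42.6 p=(-59.6,29.3) e=13.3 F=(-3.7,-1.6) n=555 d=64.1
t=14.39 s=34.6 c=49.4 p=(-59.6,35.5) e=13.9 F=(-4.3,-0.7) n=547 d=64.0
t=14.82 s=35.2 c=56.1 p=(-59.6,42.3) e=13.9 F=(-2.7,-0.2) n=560 d=64.6
t=15.24 s=34.7 c=63.3 p=(-60.1,50.5) e=12.8 F=(-3.7,-1.5) n=552 d=64.4
t=15.67 s=34.7 c=68.7 p=(-60.5,58.6) e=10.0 F=(-3.2,-0.0) n=566 d=64.3
t=16.09 s=35.8 c=72.2 p=(-60.5,66.8) e=5.4 F=(-3.0,0.2) n=568 d=64.8
t=16.52 s=35.9 c=73.8 p=(-60.4,75.0) e=-1.3 F=(-3.9,-0.4) n=566 d=64.6
t=16.94 s=36.5 c=72.9 p=(-60.4,81.5) e=-8.5 F=(-3.1,0.0) n=560 d=65.7
t=17.35 s=36.0 c=72.2 p=(-60.5,77.1) e=-4.8 F=(-3.7,0.4) n=565 d=64.9
t=17.74 s=36.0 c=72.2 p=(-60.5,76.3) e=-4.1 F
[... 1154 characters left out ...]
.14 s=35.9 c=72.0 p=(-60.5,76.7) e=-4.8 F=(-3.1,-0.1) n=560 d=64.9
t=23.44 s=35.8 c=72.0 p=(-60.5,76.7) e=-4.7 F=(-3.7,-0.1) n=551 d=64.8
t=23.74 s=35.9 c=71.9 p=(-60.5,76.8) e=-4.9 F=(-4.3,0.2) n=565 d=64.9
t=24.04 s=35.9 c=72.0 p=(-60.5,76.6) e=-4.6 F=(-3.3,0.6) n=565 d=64.9
t=24.34 s=35.9 c=72.0 p=(-60.5,76.8) e=-4.8 F=(-3.3,0.8) n=561 d=64.9
t=24.64 s=35.9 c=71.9 p=(-60.5,76.7) e=-4.8 F=(-4.3,0.6) n=556 d=64.9
t=24.94 s=35.9 c=72.0 p=(-60.5,76.7) e=-4.7 F=(-2.5,-0.2) n=557 d=64.9
t=25.24 s=35.9 c=72.0 p=(-60.5,76.8) e=-4.8 F=(-2.8,-0.4) n=560 d=64.9
t=25.54 s=35.8 c=71.9 p=(-60.5,76.7) e=-4.8 F=(-3.7,0.6) n=552 d=64.8
t=25.84 s=35.9 c=72.0 p=(-60.5,76.4) e=-4.5 F=(-2.8,-0.5) n=563 d=64.9
```

The carriage is stationary at about b = 72, still pressed at 3.6 N. I'll centre the pusher and compare with the index in both views.

```bash
python3 - <<'E'
from st import *
move_l([*world(4.3-65,72.5),ZP],15); look()
ims=[]
for n in("scene","top"):
    c=read_camera(n); P=cloud(c); h=hsv(c); A=(P[...,:2]-O)@ex; B=(P[...,:2]-O)@ey; z=P[...,2]; V=h[...,2].astype(int)
    try:
        q,k,_=cap(c); print(n,"gold z62",q,k)
        print("heights",[ab(onz(c,*proj(c,[*world(*q),62]),zz)).round(1).tolist() for zz in(58,66)])
    except Exception as e: print(n,e)
    # capsule rim top z~68
    m=(z>63)&(z<72)&(np.hypot(A-q[0],B-q[1])<60)&(A>-40); pts=np.argwhere(m)[:,::-1].astype(np.int32)
    if len(pts)>20: print("rim/top",len(pts),A[m].min(),A[m].max(),B[m].min(),B[m].max())
    i=(A>30)&(A<104)&(abs(B-72)<60)&(z<40)&(z>30)
    for k in(62,68,74,100):
        t=i&(abs(A-k)<3)&(V>140)&(h[...,1]<60)
        if t.sum(): print("strip",k,t.sum(),B[t].min().round(1),B[t].max().round(1),((B[t].min()+B[t].max())/2).round(1))
    m=(A>108)&(A<138)&(abs(B-77)<25)&(z>100); vv,uu=np.where(m); print("tip px",sorted(zip(vv.tolist(),uu.tolist()))[:4])
    uv=np.array(proj(c,[*world(60,75),50])).astype(int)
    f=cv2.cvtColor(c["frame"],cv2.COLOR_RGB2BGR)[uv[1]-45:uv[1]+45,uv[0]-40:uv[0]+40]; print(uv)
    ims.append(cv2.resize(np.clip(f*1.5,0,255).astype(np.uint8),None,fx=5,fy=5,interpolation=cv2.INTER_CUBIC))
cv2.imwrite("pics/mid.png",np.hstack(ims))
E
```

```text
t=26.31 s=35.8 c=71.8 p=(-60.7,72.4) e=-0.5 F=(-3.4,-0.6) n=567 d=64.8
scene gold z62 [ 4.11223777 71.80791253] 566
heights [[1.2, 70.7], [7.0, 72.9]]
rim/top 853 -39.83372736868702 55.054745191217755 23.357466373642804 122.05176085508788
strip 62 39 48.4 94.8 71.6
strip 68 43 48.7 96.0 72.3
strip 74 33 48.3 96.4 72.4
tip px [(254, 348), (255, 348), (255, 349), (256, 347)]
[358 251]
top gold z62 [ 8.33045557 49.74189342] 88
heights [[9.2, 50.2], [7.5, 49.2]]
rim/top 166 -36.29026686084608 49.28042536985318 23.901741367367755 63.58891203231898
strip 62 7 50.5 63.9 57.2
strip 68 8 49.4 64.3 56.8
strip 74 12 49.0 65.4 57.2
tip px [(130, 276), (131, 276), (131, 277), (132, 275)]
[275 155]
```

View pics/mid.png

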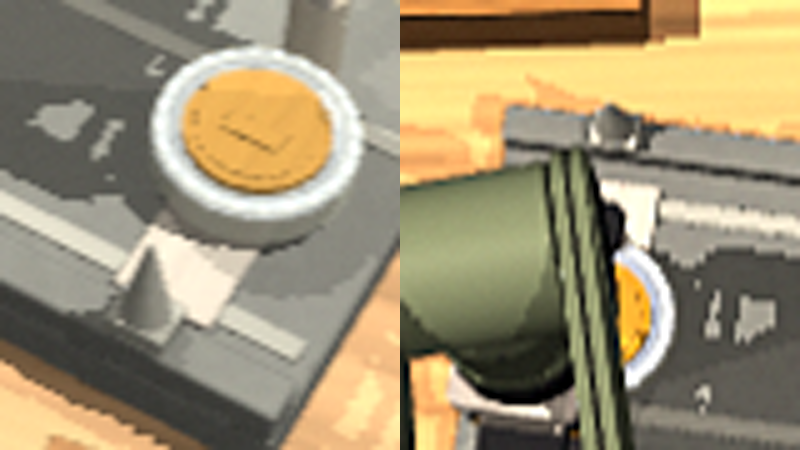

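In the scene view the capsule (left crop, medal at ≈(258,130)) is nearly behind the cone (tip ≈(150,250)). In the top view the arm hides half of it. I'll refine the index position by casting the cone's axis pixels onto the rail's mid-plane (a = 123).

```bash
python3 - <<'E'
from h import *
import pickle
def onplane(c,u,v,a0):
    o,d=ray(c,u,v); k=(a0-(o[:2]-O)@ex)/(d[:2]@ex); X=o+k*d; return ab(X)[1],X[2]
for n in("scene","top"):
    c=pickle.load(open(n+"0.pkl","rb")); P=cloud(c); A=(P[...,:2]-O)@ex; B=(P[...,:2]-O)@ey; z=P[...,2]
    m=(A>100)&(A<140)&(abs(B-77)<25)&(z>72); vv,uu=np.where(m)
    out=[]
    for r in sorted(set(vv)):
        q=uu[vv==r]
        b,zz=onplane(c,(q.min()+q.max())/2,r,123); out.append((r,round(b,1),round(zz)))
    print(n,out)
    b0=np.array([o[1] for o in out]); print("mean",b0.mean(),np.median(b0))
    # blank for scale: top-face centroid at z=70
    for z0,lab in((66,"block"),):
        m=(abs(z-z0)<2)&(A>108)&(A<137)&(abs(B-77)<22); print(lab,m.sum(),B[m].min(),B[m].max(),"mid",(B[m].min()+B[m].max())/2,"A",A[m].min(),A[m].max())
    m=(abs(z-70)<2)&(abs(A-122)<16)&(abs(B+67)<20); print("blank mid",(B[m].min()+B[m].max())/2,(A[m].min()+A[m].max())/2)
E
```

```text
scene [(np.int64(254), np.float64(76.8), 120), (np.int64(255), np.float64(78.2), 118), (np.int64(256), np.float64(77.2), 113), (np.int64(257), np.float64(77.4), 110), (np.int64(258), np.float64(76.5), 105), (np.int64(259), np.float64(77.9), 102), (np.int64(260), np.float64(76.9), 98), (np.int64(261), np.float64(77.2), 94), (np.int64(262), np.float64(76.2), 89), (np.int64(263), np.float64(77.6), 87), (np.int64(264), np.float64(76.7), 82), (np.int64(265), np.float64(76.9), 78), (np.int64(266), np.float64(77.1), 74), (np.int64(267), np.float64(78.6), 72), (np.int64(268), np.float64(78.8), 68), (np.int64(269), np.float64(77.8), 63), (np.int64(270), np.float64(78.1), 59)]
mean 77.40588235294116 77.2
block 35 63.160135099042364 91.00355545759987 mid 77.08184527832111 A 110.14028724829748 133.70720690695427
blank mid -66.21196023443031 121.59071927204178
top [(np.int64(130), np.float64(78.5), 108), (np.int64(131), np.float64(77.9), 98), (np.int64(132), np.float64(77.3), 88), (np.int64(133), np.float64(78.4), 78), (np.int64(134), np.float64(79.4), 67), (np.int64(135), np.float64(80.5), 57), (np.int64(136), np.float64(81.6), 46), (np.int64(137), np.float64(81.0), 36), (np.int64(138), np.float64(80.5), 25)]
mean 79.45555555555556 79.4
block 19 61.38949360197822 90.8009952258533 mid 76.09524441391576 A 109.62080591672547 127.95796847228023
blank mid -67.03336518541575 121.52790388396906
```

```bash
python3 - <<'E'
from st import *
walk(76.7,8,vmax=4,tol=.7)
E
```

```text
t=26.46 s=35.8 c=71.8 p=(-60.7,72.5) e=-0.7 F=(-3.3,-0.5) n=570 d=64.8
t=26.88 s=35.0 c=73.7 p=(-60.3,65.0) e=8.7 F=(-3.2,-1.5) n=567 d=64.2
t=27.28 s=35.4 c=76.7 p=(-60.6,70.8) e=5.9 F=(-3.2,-1.0) n=556 d=64.5
t=27.71 s=36.1 c=78.0 p=(-60.6,79.0) e=-1.0 F=(-3.9,-0.3) n=576 d=65.0
t=28.14 s=36.2 c=78.0 p=(-60.5,83.8) e=-5.9 F=(-3.7,-0.3) n=566 d=65.3
t=28.54 s=36.1 c=77.9 p=(-60.5,82.2) e=-4.4 F=(-4.7,-0.3) n=572 d=65.1
t=28.84 s=36.2 c=77.7 p=(-60.5,81.9) e=-4.2 F=(-4.0,-0.4) n=559 d=65.2
t=29.14 s=36.1 c=77.9 p=(-60.6,81.7) e=-3.8 F=(-3.8,0.0) n=562 d=65.1
t=29.48 s=36.1 c=78.1 p=(-60.6,82.5) e=-4.4 F=(-4.2,0.1) n=562 d=65.1
t=29.78 s=36.0 c=77.9 p=(-60.5,82.8) e=-4.8 F=(-3.4,0.5) n=562 d=65.0
t=30.12 s=36.1 c=77.9 p=(-60.5,82.0) e=-4.1 F=(-3.9,-0.3) n=571 d=65.1
t=30.42 s=36.1 c=77.7 p=(-60.5,82.2) e=-4.5 F=(-3.0,0.5) n=564 d=65.1
t=30.73 s=36.6 c=78.2 p=(-60.6,81.6) e=-3.4 F=(-2.3,0.1) n=565 d=65.5
t=31.13 s=36.1 c=77.7 p=(-60.5,83.4) e=-5.7 F=(-4.2,0.5) n=562 d=65.2
t=31.55 s=35.9 c=78.0 p=(-60.7,77.1) e=0.9 F=(-4.4,-0.2) n=571 d=65.0
t=31.96 s=36.0 c=78.4 p=(-60.6,82.9) e=-4.5 F=(-3.7,0.3) n=568 d=65.0
t=32.31 s=36.1 c=78.1 p=(-60.5,83.4) e=-5.3 F=(-3.2,-0.5) n=566 d=65.2
t=32.73 s=36.1 c=78.1 p=(-60.6,82.0) e=-3.9 F=(-3.6,-1.1) n=567 d=65.0
t=33.02 s=36.1 c=78.1 p=(-60.5,82.6) e=-4.5 F=(-3.5,0.5) n=566 d=65.1
t=33.33 s=36.1 c=78.0 p=(-60.6,82.4) e=-4.4 F=(-4.2,0.2) n=570 d=65.2
t=33.62 s=36.0 c=77.9 p=(-60.6,82.4) e=-4.5 F=(-3.1,0.7) n=561 d=65.0
t=33.92 s=36.1 c=78.1 p=(-60.6,81.8) e=-3.8 F=(-4.3,-0.0) n=568 d=65.1
t=34.30 s=36.1 c=78.1 p=(-60.5,82.8) e=-4.8 F=(-3.2,0.3) n=569 d=65.1
t=34.60 s=36.1 c=78.1 p=(-60.5,82.4) e=-4.4 F=(-3.5,-0.5) n=565 d=65.1
```

```bash
python3 - <<'E'
from st import *
def to(b,v=25):
    move_l([*world(4.3-64.8,b),ZP],v); return look()
for k in range(6):
    t,q,p=to(78+7.0 - .0*k,20)
    if q[1]<77.5: break
to(77.2,30); wait(.3); look(); wait(.3); look()
E
```

```text
t=34.92 s=36.1 c=78.0 p=(-60.5,85.1) e=-7.1 F=(-3.5,-0.3) n=570 d=65.3
t=35.23 s=36.1 c=77.6 p=(-60.5,85.0) e=-7.4 F=(-3.1,0.5) n=566 d=65.3
t=35.52 s=36.1 c=77.3 p=(-60.5,85.0) e=-7.7 F=(-3.1,0.5) n=568 d=65.3
t=35.98 s=36.0 c=76.9 p=(-60.5,76.9) e=-0.1 F=(-3.1,-0.3) n=564 d=64.8
t=36.33 s=35.8 c=76.8 p=(-60.5,77.3) e=-0.4 F=(-3.3,-0.5) n=569 d=64.6
t=36.68 s=35.9 c=76.9 p=(-60.5,77.2) e=-0.4 F=(-3.8,0.6) n=570 d=64.7
```

```bash
python3 - <<'E'
from st import *
for _ in range(4): wait(1.55); look()
for a in(-75,-88,-97): move_l([*world(a,77),ZP],22); look()
move_l([*world(-125,77),ZP],50); look()
move_l([*world(-135,77),200],120); look()
E
```

```text
t=38.28 s=35.8 c=76.9 p=(-60.5,77.2) e=-0.3 F=(-3.7,0.5) n=565 d=64.6
t=39.88 s=35.9 c=76.9 p=(-60.5,77.2) e=-0.3 F=(-3.7,-0.9) n=569 d=64.7
t=41.48 s=36.0 c=77.0 p=(-60.5,77.2) e=-0.2 F=(-3.3,-0.4) n=561 d=64.8
t=43.08 s=35.9 c=76.9 p=(-60.5,77.2) e=-0.4 F=(-3.6,-0.6) n=570 d=64.7
t=43.94 s=21.6 c=76.3 p=(-74.8,77.0) e=-0.8 F=(-2.3,-0.5) n=554 d=64.6
t=44.73 s=9.2 c=76.8 p=(-87.7,77.1) e=-0.3 F=(-0.2,0.4) n=537 d=65.2
t=45.34 s=0.7 c=76.4 p=(-96.9,77.0) e=-0.7 F=(-0.1,0.6) n=538 d=65.9
t=46.10 s=1.0 c=76.6 p=(-124.7,77.1) e=-0.5 F=(-0.6,-0.7) n=535 d=94.0
t=46.89 s=1.0 c=76.5 p=(-135.7,76.7) e=-0.2 F=(0.5,-0.1) n=526 d=105.0
```

```bash
python3 - <<'E'
from st import *
move_to([430,-190,190],[180,0,90]); o=observe(); print(o["time_s"],o["tcp_pos"],o["width"])
move_l([430,-190,95],120)
c=read_camera("scene"); P=cloud(c); m=(np.hypot(P[...,0]-430,P[...,1]+190)<35)&(P[...,2]>3)&(P[...,2]<60); q=P[m]
print("foot lowest",m.sum(),q[:,2].min(), "xy low/high",q[q[:,2]<30].mean(0),q[q[:,2]>40].mean(0))
f0=observe()["force"][2]
for z in(88,86,85,84.5,84,83.5,83,82.5):
    move_l([430,-190,z],15); wait(.05); F=np.mean([observe()["force"][2] for _ in range(1)]); print(z,round(F-f0,2),observe()["tcp_pos"][2].round(2))
    if F-f0>3: break
print(observe()["time_s"])
set_gripper(27); o=observe(); print(o["time_s"],o["width"],o["force"])
set_gripper(50)
move_l([430,-190,220],130); o=observe(); print(o["time_s"])
c=read_camera("scene"); save(c,"end.png"); print(cap(c)); P=cloud(c)
m=(np.hypot(P[...,0]-430,P[...,1]+190)<40)&(P[...,2]>8)&(P[...,2]<125); q=P[m]
for lo,hi in((10,55),(60,104),(105,120)): w=q[(q[:,2]>lo)&(q[:,2]<hi)]; print(lo,len(w),w.mean(0),w[:,2].max())
f=cv2.cvtColor(c["frame"],cv2.COLOR_RGB2BGR)[80:310,180:470]; cv2.imwrite("pics/endc.png",cv2.resize(f,None,fx=2.6,fy=2.6,interpolation=cv2.INTER_CUBIC))
E
```

```text
48.3083 [ 430.21011283 -189.31902295  189.81761849] 23.143626119397908
foot lowest 138 3.0607259288972726 xy low/high [ 438.71110601 -188.05054142   18.12153544] [ 439.85631338 -185.97607962   49.5378871 ]
88 1.3 87.95
86 0.66 85.92
85 0.02 84.97
84.5 -0.11 84.5
84 -0.27 83.96
83.5 0.7 83.47
83 5.37 83.41
51.8
52.1 26.892998303809566 [ 0.09182624  0.45576454 -0.35051175]
53.8667
(array([-30.51692713,  76.55704807]), np.int32(533), 507.5)
10 124 [ 439.47521412 -186.15266412   32.98769305] 54.86929494363842
60 125 [ 436.5349255  -187.55953682   82.71616732] 103.42735026111531
105 48 [ 432.07314627 -189.84961202  108.74756196] 114.75054574058197
```

View pics/endc.png

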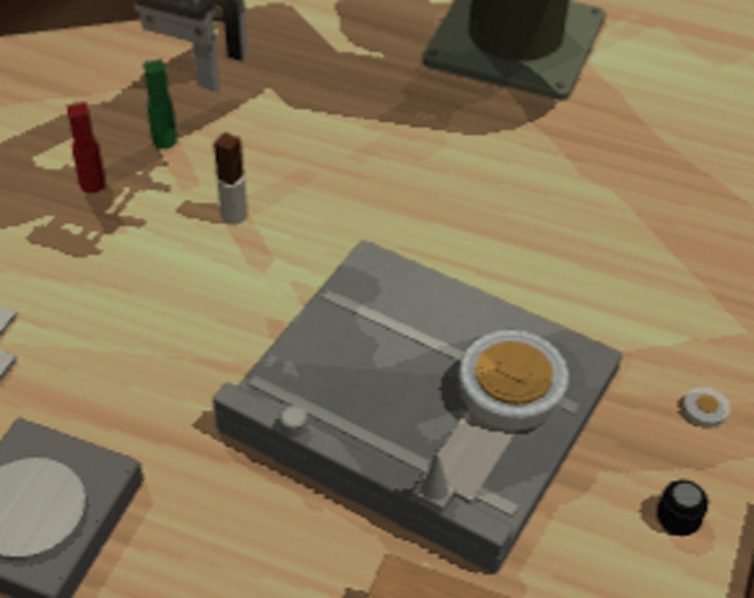

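The pusher stands upright at crop (232,178) and the capsule is home at (513,378), in line with the cone. The bystanders look untouched.

```bash
python3 -c "
from rig import *
print(close_job())"
```

```text
the job is handed in; nothing more can be done
None
```

The job is handed in at about 54 s: the stage was held pressed at about 3.6 N for over 6 s in line with the pointed index (within about 1 mm by the scene camera), then sprang home in line, and the white pusher stands upright on the desk, released.

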